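# Wipe loose chips off an art panel into the catch tray

## Robot

A 7-joint arm with a two-finger parallel gripper is mounted at the origin on the work surface. World frame = base frame: x ahead of the robot, y to its left, z up, the work surface at z = 0. Lengths are in m, angles in rad, forces in N, time in s.
With the tool pointing down it reaches from about 0.4 to 0.85 m from the base axis. Payload 4.5 kg.
Tool frame: the origin (TCP) lies midway between the tips of the shut fingers; the grasp point (between the pads) lies 19 mm behind it; y points along the fingers, z is the direction in which the jaws open and shut, and the axes are right-handed (so a half turn about y gives the same grasp; the last joint's range is limited). The gripper opens to 88 mm and grips with 3 to 60 N. Pads are 18 mm wide; open, the fingers measure 123 mm over their backs; the gripper's body (75 mm by 187 mm) begins 45 mm behind the grasp point.
Start: joints at [-1.305, 0.689, -0.195, 1.565, 0.157, 0.902, -0.215], TCP at [0.144, 0.608, 0.239] pointing down, gripper open.
Joint ranges: [-3.01, 3.01], [-0.46, 2.08], [-1.47, 1.51], [0.13, 2.56], [-1, 4.14], [0.04, 2.09], [-2.66, 2.66]. Speed limits (rad/s): [2.57, 2.57, 3.14, 3.14, 3.14, 3.14, 3.14].

## Interface

Orientations are given as a unit quaternion [x, y, z, w].
In Python, from station import sensors, eyes, workorder gives the robot as it stands. The module is installed in compiled form; this text tells all that it offers.
- The arm moves only by the tool servo_tool, never from a script. Its argument "moves" is one flat list of numbers, 6 for each row, row after row: the shift along the tool's x, y, z in m, then the turn, a rotation vector about the tool's x, y, z in rad. A call has 1 to 10 rows; each row is the pose to reach, as a shift and turn from the pose commanded when the call began, along the tool's axes at that moment; what a row does not reach only later rows make up. A row lasts 1/10 s, in which the tool goes at most 50 mm and 8.59 degrees, less where a joint would pass 70% of its speed; a pose out of reach is approached as far as the arm can. A call with a gripper value outside its range is refused whole. "hand" is the opening in per cent of the stroke, from 0 (shut) to 100 (fully open), set as the call begins (left out, the last holds). The fingers move at their own pace and stop on an object; "force" is the grip in N (left out, the last holds). Time passes only in rows, so rows that repeat a pose let the fingers close. It gives the time, the measured TCP pose, the force and the opening at its end, in the units of the state.
- sensors.read_state(): the state, without advancing time (a new reading comes with each control period).
- eyes.grab_frame(name): name is "scene" or "top"; returns the picture (480x640x3 uint8, red, green, blue); there is no depth.
- eyes.get_calibration(name): a dict with "vfov" (degrees; the focal length in pixels is half the picture's height over the tangent of half this angle, whatever the lens; pixels are square), "cx", "cy" (the principal point, pixels), "xyz" and "orientation" of the camera in the world. Camera axes: x right, y down, z forward; pixel columns grow to the right and rows downward; lengths in m; the calibration is good to about 2 mm. A picture is of the moment at which its call begins. get_calibration takes no time and is no camera call.
- workorder.finish_job(): hands the job in, once; it reports no verdict.
The state is a dict: "t": time; "q": joint angles; "qd": joint speeds; "effort": joint torques, N m; "ee_pos": TCP position; "eef_rot": TCP orientation; "contact_force": force on the tool from outside, world axes, zero at the start; "torque": the same for the moment, N m; "opening": finger opening in m.
Only numpy, scipy, OpenCV 4.12 (cv2) and the standard library are available. Lean on these libraries where they do the work, as an engineer would, in place of code of your own. Each camera call takes 0.05 s, during which the arm holds its last target.

## Task

Take the scraper block out of its slanted rest and use it to wipe all five loose chips off the panel, over its far edge into the yellow catch tray; only the scraper may touch the chips or the panel, and it must not be pressed hard on the panel. Then put the scraper back in its rest, fully seated and centred as it was, and let go. Leave the bottle, the jar and the cup where they stand.

Things in the scene. Friction and masses are not known exactly. Their poses are not given: they have to be found in the camera images.
- panel: The art panel, fixed: white level board with teal and sand stripes along its x, 200 (x) by 240 (y) by 12 mm, no rim, on four short feet; its top is 45 mm above the table. Origin on the table under its centre; its +x points away from the robot (within 0.2 rad) to the edge over the catch tray, at +100 mm.
- tray: The catch tray, fixed: yellow open tray 120 (x) by 270 (y) by 30 mm high, walls and floor 4 mm, standing on the table. Origin on the table under its centre; axes as the panel's. It lies along the panel's far edge, its near wall tucked about 12 mm under the panel, its far wall about 108 mm beyond the edge.
- rest: The scraper's slanted rest, fixed: dark base plate 100 by 150 by 12 mm with a wooden slot along its y, 150 mm long, 32 mm wide, open at the ends. The slot leans 35 degrees, opening up and towards the rest's -x (roughly at the robot): direction (-0.574, 0, 0.819). Origin on the table under the base's centre. Stands left or right of the panel, yaw within 0.3 rad.
- slot (a point): Centre of the slot's floor, 45 mm straight above the rest's origin. The floor is square to the slot's leaning direction. Measured along that direction, the slot's lower wall (-x side) stands 38 mm above the floor and the upper wall (+x side) 24 mm; both are 10 mm thick.
- scraper: The scraper, loose, 0.2 kg: wooden block 26 (x) by 120 (y) by 35 mm, its lowest 10 mm black rubber; on it a red grip 22 (x) by 96 (y) by 55 mm; 90 mm in all, same front and back. Grip it across its 22 mm. Origin: centre of the underside, z to the grip. Starts in the slot, leaning 35 degrees, flat on its floor and lower wall: origin at (-2.5, 0, 43.3) mm in the rest's frame, y up to 6 mm off.
- bottle: Bystander: white bottle with orange cap and yellow label, 68 mm across, 190 mm tall, loose, standing on the table across the panel from the rest. Origin under its centre.
- jar: Bystander: small paint jar, blue lid, 48 mm across, 55 mm tall, to the side of the tray. Origin under its centre.
- cup: Bystander: clear cup, 64 mm across, 80 mm tall, on the other side of the tray. Origin under its centre.
- chip0: Loose chip, amber, six-sided, 22 mm across its corners, 10 mm thick, 12 g, lying on the panel within 50 mm of its centre along x and 78 mm along y. Origin at the centre of its underside.
- chip1: Loose chip, red, 20 by 16 mm, 10 mm thick, 12 g, lying on the panel within 50 mm of its centre along x and 78 mm along y. Origin at the centre of its underside.
- chip2: Loose chip, amber, six-sided, 22 mm across its corners, 10 mm thick, 12 g, lying on the panel within 50 mm of its centre along x and 78 mm along y. Origin at the centre of its underside.
- chip3: Loose chip, red, 20 by 16 mm, 10 mm thick, 12 g, lying on the panel within 50 mm of its centre along x and 78 mm along y. Origin at the centre of its underside.
- chip4: Loose chip, amber, six-sided, 22 mm across its corners, 10 mm thick, 12 g, lying on the panel within 50 mm of its centre along x and 78 mm along y. Origin at the centre of its underside.

How it is judged:
On the way, in this order (a step that is already met when the one before it is completed fails the run):
1. the scraper has been taken out of its rest (distance between scraper and rest above 0.13 m), for 0.1 s.
2. all five chips are in the catch tray (x of chip0 in the frame of tray between -0.058 and 0.058 m and y of chip0 in the frame of tray between -0.133 and 0.133 m and z of chip0 in the frame of tray between -0.005 and 0.036 m and x of chip1 in the frame of tray between -0.058 and 0.058 m and y of chip1 in the frame of tray between -0.133 and 0.133 m and z of chip1 in the frame of tray between -0.005 and 0.036 m and x of chip2 in the frame of tray between -0.058 and 0.058 m and y of chip2 in the frame of tray between -0.133 and 0.133 m and z of chip2 in the frame of tray between -0.005 and 0.036 m and x of chip3 in the frame of tray between -0.058 and 0.058 m and y of chip3 in the frame of tray between -0.133 and 0.133 m and z of chip3 in the frame of tray between -0.005 and 0.036 m and x of chip4 in the frame of tray between -0.058 and 0.058 m and y of chip4 in the frame of tray between -0.133 and 0.133 m and z of chip4 in the frame of tray between -0.005 and 0.036 m), for 0.2 s.
At the end, for the whole second after the job is handed in: All five chips lie in the tray, inside its walls and below 36 mm height. The scraper rests, released, in its slot: underside on the slot floor (within about 8 mm), within 25 mm of centre along the slot, leaning 35 degrees within 7 and in line with the slot within 7 (all of step 2 and x of scraper in the frame of rest between -0.0104575 and 0.00854254 m and y of scraper in the frame of rest between -0.025 and 0.025 m and z of scraper in the frame of rest between 0.0362793 and 0.0522793 m and angle between scraper's own z axis and vertical between 0.480865 and 0.740865 rad and angle between the y axis of scraper and the y axis of rest, either way round below 0.13 rad and linear speed of scraper below 0.02 m/s); the robot touches nothing.
It fails at once if the gripper or arm touches a chip (contact force between any of the fingers, the arm and chip0 above 0.5 N or contact force between any of the fingers, the arm and chip1 above 0.5 N or contact force between any of the fingers, the arm and chip2 above 0.5 N or contact force between any of the fingers, the arm and chip3 above 0.5 N or contact force between any of the fingers, the arm and chip4 above 0.5 N).
It fails at once if the gripper or arm touches the panel (contact force between any of the fingers, the arm and panel above 1 N).
It fails at once if the scraper is pressed on the panel with more than 40 N (contact force between scraper and panel above 40 N).
It fails at once if the bottle, the jar or the cup is moved more than 20 mm or tipped (distance of any of bottle, jar, cup from where it was at the start of the episode above 0.02 m or angle between any of bottle, jar, cup's own z axis and vertical above 0.3 rad).
It also fails if it takes over 59 s, if anything falls off the work surface, if the arm or the gripper's body presses on something with over 40 N, if the wrist force passes 120 N, or if a joint passes its speed limit or range.

## Working session

There is one attempt and no reset: what is moved stays moved. The work goes in short steps, Python scripts to look and compute and a tool call to move; the robot and the scene stay as the last step left them, time stands still between calls to the robot, and variables do not carry over. Pictures are saved under pics/ and viewed, and the job is handed in when it is done.

Besides the shell and the picture viewer there is one more tool, called after "Request:" by a JSON object that holds its "op" and its "data", one argument or row to a line. servo_tool: Moves the arm, as the interface text tells. Its arguments: {"type":"object","properties":{"moves":{"type":"array"},"hand":{"type":"number"},"force":{"type":"number"}},"required":["moves"]}

```bash
mkdir -p pics; python3 - <<'E'
from station import sensors, eyes
import cv2
print(sensors.read_state())
for n in ["scene","top"]:
    print(n,eyes.get_calibration(n))
    cv2.imwrite(f"pics/{n}0.png",eyes.grab_frame(n)[:,:,::-1])
E
```

```text
{'t': 0.0, 'q': array([-1.30519177,  0.68993846, -0.19450194,  1.56632844,  0.15732012,
        0.90251121, -0.21512958]), 'qd': array([ 0.00054221, -0.00067261,  0.00032027,  0.00113471, -0.00118409,
       -0.0004198 ,  0.00040628]), 'effort': array([-1.63353525e-04, -5.27557504e+01, -1.26681849e+00, -1.53426647e+01,
       -5.26084006e-02,  6.52159564e-03,  1.80844895e-04]), 'ee_pos': array([0.14350109, 0.60766174, 0.2379423 ]), 'eef_rot': array([ 0.70299832, -0.0817692 ,  0.08173517, -0.70173109]), 'contact_force': array([-0.1910072 , -0.13834228, -0.34207431]), 'torque': array([ 0.05750588,  0.01827659, -0.02226964]), 'opening': 0.08831375511611163}
scene {'vfov': 54.24807218832685, 'cx': 322.08611681554714, 'cy': 234.50669231147674, 'xyz': array([ 0.79668348, -0.30528775,  0.76603017]), 'orientation': array([ 0.91247442,  0.3174411 , -0.07919116, -0.24566305])}
top {'vfov': 45.26459853962832, 'cx': 315.00765475844935, 'cy': 231.97392011391017, 'xyz': array([ 0.37849166, -0.00189229,  1.14339129]), 'orientation': array([-0.69405332,  0.71570858, -0.04488569,  0.06353338])}
```

View pics/scene0.png

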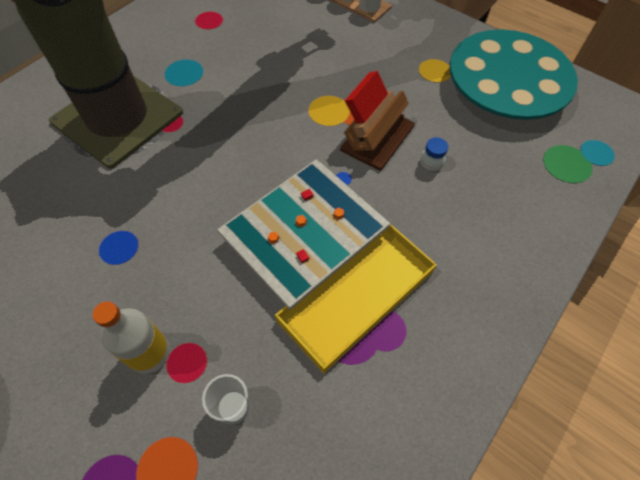

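View pics/top0.png

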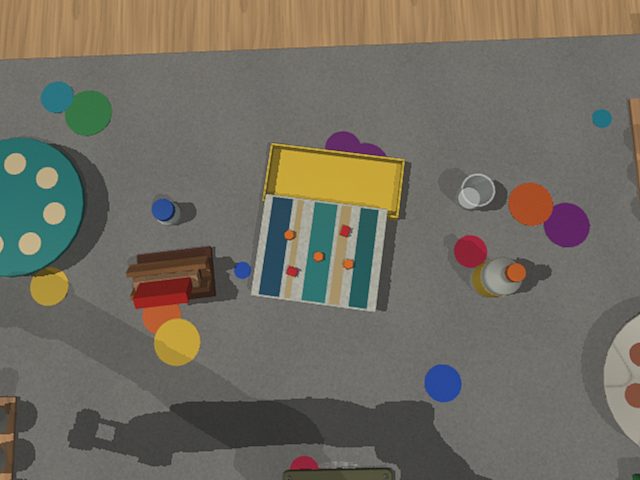

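The top view shows the rest at about (175,277), the panel at (318,252) and the tray at (335,180). The jar is at (165,210), the cup at (477,190) and the bottle at (500,277). I'll enlarge crops of these next.

```bash
python3 - <<'E'
import cv2
t=cv2.imread("pics/top0.png"); s=cv2.imread("pics/scene0.png")
def crop(im,x,y,w,h,k,n):
    c=cv2.resize(im[y:y+h,x:x+w],None,fx=k,fy=k,interpolation=cv2.INTER_CUBIC)
    for i in range(0,w,10):
        cv2.line(c,(i*k,0),(i*k,4 if i%50 else 12),(255,255,255),1)
        if i%20==0: cv2.putText(c,str(x+i),(i*k,22),0,.35,(255,255,255),1)
    for i in range(0,h,10):
        cv2.line(c,(0,i*k),(4,i*k),(255,255,255),1)
        if i%20==0:cv2.putText(c,str(y+i),(6,i*k+4),0,.35,(255,255,255),1)
    cv2.imwrite(n,c)
crop(t,240,130,180,190,3,"pics/c_panel.png")
crop(t,110,235,120,80,6,"pics/c_rest.png")
crop(s,320,60,110,120,5,"pics/c_rest_s.png")
crop(s,210,150,240,230,3-1+0,"pics/c_panel_s.png")
E
```

```text
(no output)
```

View pics/c_panel.png

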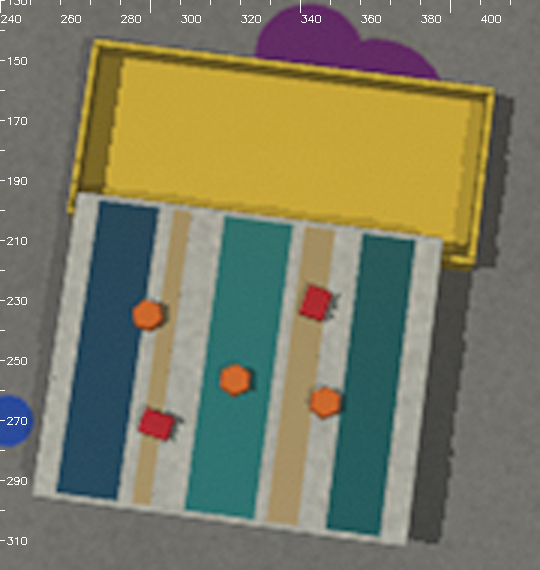

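View pics/c_rest.png

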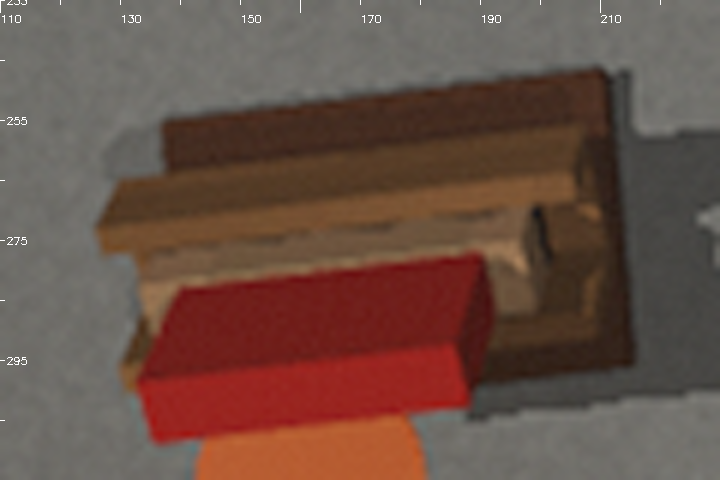

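View pics/c_rest_s.png

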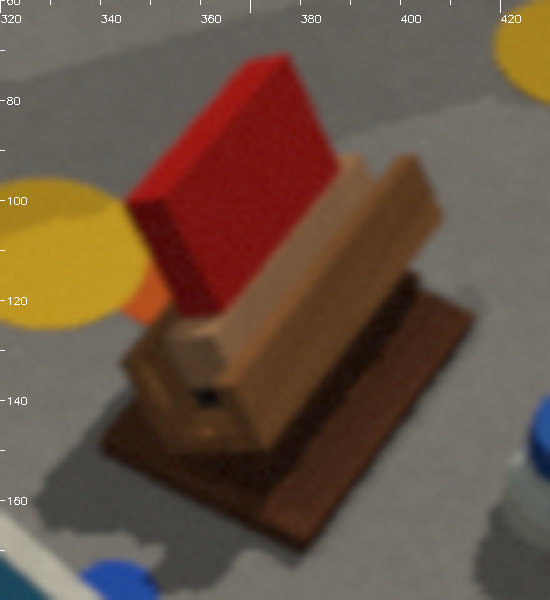

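```bash
cat > h.py <<'E'
import numpy as np
from scipy.spatial.transform import Rotation as R
from scipy.optimize import least_squares
CAL={'scene':(54.24807218832685,322.08611681554714,234.50669231147674,[0.79668348,-0.30528775,0.76603017],[0.91247442,0.3174411,-0.07919116,-0.24566305]),
'top':(45.26459853962832,315.00765475844935,231.97392011391017,[0.37849166,-0.00189229,1.14339129],[-0.69405332,0.71570858,-0.04488569,0.06353338])}
def proj(c,P,k1=0):
    v,cx,cy,t,q=CAL[c]; f=240/np.tan(np.radians(v)/2)
    p=(np.atleast_2d(P)-t)@R.from_quat(q).as_matrix()
    x=p[:,:2]/p[:,2:]; x=x*(1+k1*(x**2).sum(1,keepdims=True))
    return x*f+[cx,cy]
def unproj(c,uv,z,k1=0):
    v,cx,cy,t,q=CAL[c]; f=240/np.tan(np.radians(v)/2)
    d=(np.array(uv,float)-[cx,cy])/f
    u=d.copy()
    for _ in range(20): u=d/(1+k1*(u**2).sum())
    w=R.from_quat(q).apply([u[0],u[1],1]); return np.array(t)+w*(z-t[2])/w[2]
def T(p,P):
    P=np.atleast_2d(P); c,s=np.cos(p[2]),np.sin(p[2])
    return np.c_[p[0]+c*P[:,0]-s*P[:,1],p[1]+s*P[:,0]+c*P[:,1],P[:,2]]
E
cat > fit.py <<'E'
from h import *
pan=[(.1,.12,.045,266,194.3),(.1,-.12,.045,387,209.3),(-.1,-.12,.045,375,311.7),(-.1,.12,.045,251,295)]
tray=[(.06,.135,.03,95/3+240,40/3+130),(.06,-.135,.03,494/3+240,90/3+130)]
base=[('top',.05,.075,.012,137.5,255),('top',.05,-.075,.012,211.2,246.3),('top',-.05,-.075,.012,215.7,295.3),
('scene',.05,-.075,.012,380,170.2),('scene',.05,.075,.012,414.6,123.4),('scene',-.05,-.075,.012,340.4,149)]
scr=[('top',11,48,90,133.8,298),('top',11,-48,90,186.3,292.2),('top',-11,-48,90,188.3,302.5),('top',-11,48,90,135.8,308.8),('top',11,48,35,140.8,283),('top',11,-48,35,190.5,277.2),
('scene',-11,-48,90,345.6,100.6),('scene',11,-48,90,352.6,100),('scene',11,48,90,378,71),('scene',-11,48,90,370,72),('scene',11,48,35,387.6,94),('scene',11,-48,35,365,122)]
a=np.radians(35)
def sl(P,y): return np.array([-.0025+P[0]*np.cos(a)-P[2]*np.sin(a), y+P[1], .0433+P[0]*np.sin(a)+P[2]*np.cos(a)])
def res(v):
    o=[]
    for r in pan: o.append(proj('top',T(v[:3],r[:3]),v[7])[0]-r[3:])
    for r in tray: o.append(proj('top',T(v[:3],np.array(r[:3])+[.148,0,0]),v[7])[0]-r[3:])
    for r in base: o.append(proj(r[0],T(v[3:6],r[1:4]),v[7 if r[0]=='top' else 8])[0]-r[4:])
    for r in scr: o.append(proj(r[0],T(v[3:6],sl(np.array(r[1:4])/1000,v[6])),v[7 if r[0]=='top' else 8])[0]-r[4:])
    return np.concatenate(o)
s=least_squares(res,[.42,0,-.1,.33,.25,.1,0,0,0],loss='soft_l1',x_scale=[.1]*9)
np.set_printoptions(precision=4,suppress=True)
print(s.x); print(res(s.x).reshape(-1,2).round(1).tolist())
v=s.x
for n,uv in dict(A1=(289.3,234.7),A2=(318.3,256.7),A3=(348.3,264),R1=(345.3,230.7),R2=(292.3,271.3)).items():
    w=unproj('top',uv,.055,v[7]); c,s_=np.cos(v[2]),np.sin(v[2]); d=w[:2]-v[:2]
    print(n,w,'panel',c*d[0]+s_*d[1],-s_*d[0]+c*d[1])
for n,uv,z in [('jar',(163,210),.055),('cup',(477,191),.08),('bottlecap',(516,272),.19)]: print(n,unproj('top',uv,z,v[7]))
E
python3 fit.py
```

```text
[ 0.5092  0.0157 -0.1715  0.4769  0.3042  0.0909  0.0055 -0.1102 -0.0018]
[[0.9, -0.8], [1.8, 0.7], [0.6, 1.3], [-0.3, -0.0], [-2.9, -1.0], [-2.6, -0.1], [0.7, -0.5], [-0.1, -0.8], [0.1, 0.0], [0.4, -0.9], [-0.0, -0.3], [-1.9, -0.9], [-0.4, 0.1], [-0.9, -0.2], [-0.3, -0.3], [0.7, -0.6], [-0.6, -0.7], [-0.6, -0.8], [-1.8, 0.2], [-0.4, -0.4], [-0.8, -0.5], [-1.3, 0.1], [0.5, 0.0], [-0.6, 1.2]]
A1 [0.5437 0.0739 0.055 ] panel 0.02403939308287925 0.06321560943831553
A2 [0.4996 0.0196 0.055 ] panel -0.010146013175532926 0.0021984051421336916
A3 [ 0.4838 -0.0369  0.055 ] panel -0.016011253284966956 -0.05611082899701461
R1 [ 0.5479 -0.0335  0.055 ] panel 0.04651727612567075 -0.0418630364865657
R2 [0.4733 0.0697 0.055 ] panel -0.04460877195203451 0.047110397278085386
jar [0.6006 0.3205 0.055 ]
cup [ 0.6118 -0.285   0.08  ]
bottlecap [ 0.4479 -0.3116  0.19  ]
```

View pics/c_panel_s.png

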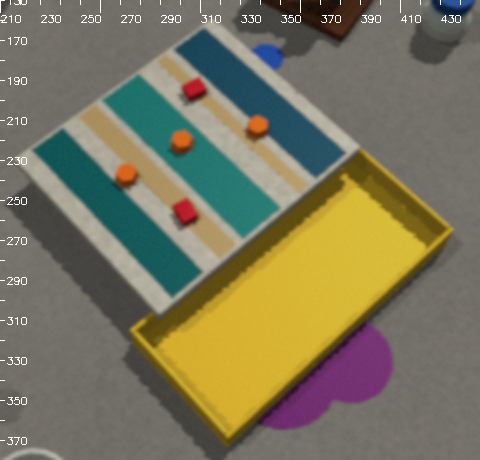

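```bash
python3 - <<'E'
import cv2,numpy as np
t=cv2.imread("pics/top0.png").astype(float)
# table edge bow: wood vs gray (saturation)
for x in range(20,640,60):
    c=t[0:110,x-2:x+3].mean(1); d=c[:,2]-c[:,0]
    i=np.argmax(d[:-1]-d[1:]+0); 
    th=np.where(d<30)[0][0]; print(x,th)
E
```

```text
20 59
80 57
140 54
200 52
260 49
320 47
380 45
440 42
500 40
560 37
620 35
```

```bash
python3 - <<'E'
s=open('fit.py').read()
s=s.replace("    for r in tray","    for r in pans: o.append(proj('scene',T(v[:3],r[:3]))[0]-r[3:])\n    for r in tray",1)
s=s.replace("a=np.radians","pans=[(-.1,.12,.045,314,163),(.1,.12,.045,389,225),(-.1,-.12,.045,220,228),(.1,-.12,.045,290,305)]\na=np.radians",1)
s=s.replace("T(v[:3],np.array(r[:3])+[.148,0,0])","T(v[:3],np.array(r[:3])+[.148,v[9],0])")
s=s.replace("v[7 if r[0]=='top' else 8]","0").replace("v[7]","0")
s=s.replace("0,0,0],loss","0,0,0,0],loss").replace("*9","*10")
open('fit2.py','w').write(s)
E
python3 fit2.py
```

```text
[ 0.5096  0.0179 -0.1628  0.4775  0.303   0.0888  0.0048 -0.0311 -0.
 -0.0096]
[[-0.9, -0.6], [0.4, -0.1], [0.2, 0.9], [-1.3, 0.6], [1.4, -4.5], [0.7, -1.6], [-4.6, 1.3], [-1.7, 2.9], [-0.5, -0.4], [0.6, -0.7], [-0.6, -0.7], [0.2, -1.0], [0.2, 0.1], [0.2, -0.4], [-0.0, 0.2], [-2.1, -0.4], [-1.8, 0.4], [-0.8, -0.2], [-0.2, -0.1], [-0.7, -0.1], [-1.6, -0.5], [-0.3, -0.9], [-2.1, 0.8], [-0.7, 0.3], [-1.0, 0.1], [-1.5, 0.7], [0.3, 0.7], [-0.9, 1.9]]
A1 [0.5437 0.0739 0.055 ] panel 0.02453908209387515 0.060708798593210836
A2 [0.4996 0.0196 0.055 ] panel -0.010166884440044769 3.4308020359337735e-06
A3 [ 0.4839 -0.0368  0.055 ] panel -0.016509683558928307 -0.05820556020406922
R1 [ 0.5479 -0.0335  0.055 ] panel 0.046099875162819784 -0.04453254518290504
R2 [0.4733 0.0697 0.055 ] panel -0.04419398171435965 0.04518762061855698
jar [0.6002 0.3181 0.055 ]
cup [ 0.6112 -0.2821  0.08  ]
bottlecap [ 0.449  -0.3069  0.19  ]
```

```bash
cat > ov.py <<'E'
import cv2,sys
from h import *
def box(p,x0,x1,y0,y1,z): return T(p,[(x0,y0,z),(x1,y0,z),(x1,y1,z),(x0,y1,z)])
def draw(im,cam,P,col,k):
    q=proj(cam,P)*k; cv2.polylines(im,[np.round(q*16).astype(int)],True,col,1,cv2.LINE_AA,4)
pan=(.5096,.0179,-.1628); rest=(.4775,.303,.0888)
for cam,(x,y,w,h) in dict(top=(110,130,300,200),scene=(210,50,240,240)).items():
    im=cv2.imread(f"pics/{cam}0.png"); k=2.6 if cam=='top' else 2.5
    im=cv2.resize(im,None,fx=k,fy=k,interpolation=cv2.INTER_CUBIC)
    draw(im,cam,box(pan,-.1,.1,-.12,.12,.045),(0,0,255),k)
    draw(im,cam,box(pan,.088,.208,-.135,.135,.03),(255,0,255),k)
    draw(im,cam,box(rest,-.05,.05,-.075,.075,.012),(0,255,0),k)
    cv2.imwrite(f"pics/ov_{cam}.png",im[int(y*k):int((y+h)*k),int(x*k):int((x+w)*k)])
E
python3 ov.py
```

```text
(no output)
```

View pics/ov_top.png

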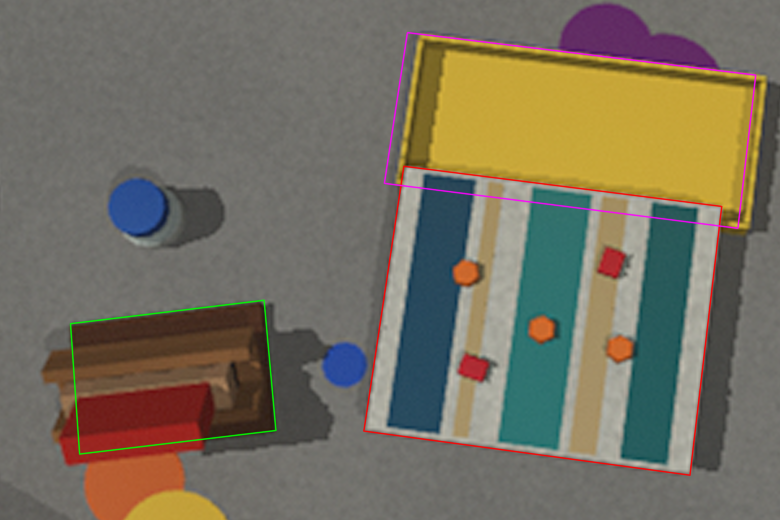

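View pics/ov_scene.png

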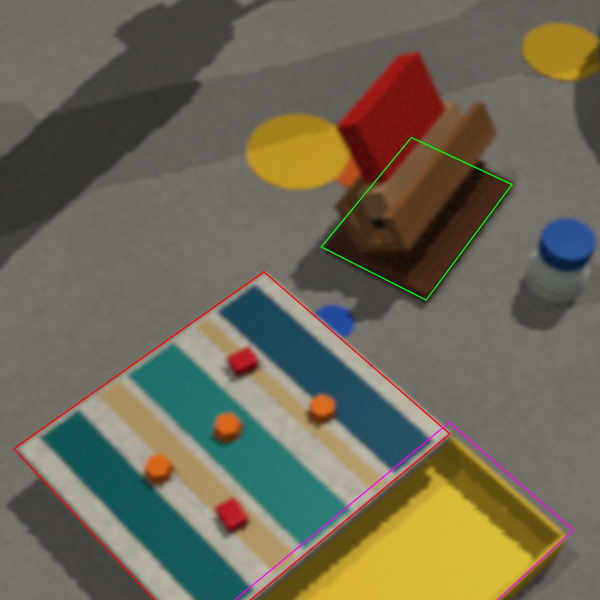

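```bash
cat > g.py <<'E'
from h import *
from station import sensors
np.set_printoptions(precision=4,suppress=True)
PAN=(.5096,.0179,-.1628); REST=(.4775,.303,.0888); YO=.0048
a=np.radians(35)
def Rz(t): return R.from_euler('z',t)
def cur():
    s=sensors.read_state(); return s,s['ee_pos'],R.from_quat(s['eef_rot'])
SGN=None
def Rtool(Rs,sg):  # tool y=-scraper z, tool z= sg*scraper x
    M=Rs.as_matrix(); y=-M[:,2]; z=sg*M[:,0]; return R.from_matrix(np.c_[np.cross(y,z),y,z])
def slotR(tilt=35): return Rz(REST[2])*R.from_euler('y',-np.radians(tilt))
def slot(off,h=.047,yo=None,tilt=35,sg=1):
    # scraper origin lifted by off along the slot; returns TCP pose
    o=T(REST,[-.0025,YO if yo is None else yo,.0433])[0]; Rs=slotR(tilt); return o+Rs.apply([0,0,h+off]),Rtool(Rs,sg)
def panel(px,py,gap,h=.047,sg=1):
    Rs=Rz(PAN[2]); return T(PAN,[px,py,.045+gap+h])[0],Rtool(Rs,sg)
def rel(tp,tR,p=None,r=None):
    s,p0,r0=cur(); p=p0 if p is None else p; r=r0 if r is None else r
    return r.inv().apply(tp-p),(r.inv()*tR).as_rotvec()
def show(tp,tR):
    s,p,r=cur(); d,w=rel(tp,tR); print('t',round(s['t'],2),'pos',p,'F',s['contact_force'],'open',round(s['opening'],4)); print('target',tp,'shift',d,'turn',w,np.degrees(np.linalg.norm(w)))
E
python3 - <<'E'
from g import *
s,p,r=cur(); print(r.as_matrix())
for sg in (1,-1):
    show(*slot(.11,sg=sg))
E
```

```text
[[ 0.9733 -0.0003  0.2297]
 [-0.2297 -0.0016  0.9733]
 [ 0.0001 -1.     -0.0016]]
t 0.1 pos [0.1435 0.6077 0.238 ] F [ 0.8684  0.1081 -0.8132] open 0.0878
target [0.3849 0.2996 0.1719] shift [ 0.3057  0.0665 -0.2444] turn [ 0.5296  1.2095 -0.3801] 78.72216532179645
t 0.1 pos [0.1435 0.6077 0.238 ] F [ 0.8684  0.1081 -0.8132] open 0.0878
target [0.3849 0.2996 0.1719] shift [ 0.3057  0.0665 -0.2444] turn [-0.4139 -1.8237 -0.5766] 112.12595859267496
```

Request:
{"op": "servo_tool", "data": {
  "moves": [0.03,0.0066,-0.0244,0.053,0.121,-0.038,0.06,0.0132,-0.0488,0.106,0.242,-0.076,0.09,0.0198,-0.0732,0.159,0.363,-0.114,0.12,0.0264,-0.0976,0.212,0.484,-0.152,0.153,0.033,-0.122,0.265,0.605,-0.19,0.184,0.04,-0.146,0.318,0.726,-0.228,0.214,0.046,-0.171,0.371,0.847,-0.266,0.245,0.053,-0.195,0.424,0.968,-0.304,0.275,0.06,-0.22,0.477,1.089,-0.342,0.306,0.066,-0.244,0.53,1.21,-0.38],
  "hand": 75
}}

```text
t: 1.1
ee_pos: [0.306, 0.3671, 0.1849]
eef_rot: [-0.518, 0.247, -0.467, 0.673]
contact_force: [0.0, -0.6, -0.4]
opening: 0.0662
```

```bash
python3 - <<'E'
from g import *
show(*slot(.11)); print(sensors.read_state()['q'])
E
```

```text
t 1.1 pos [0.306  0.3671 0.1849] F [ 0.0194 -0.644  -0.3846] open 0.0662
target [0.3849 0.2996 0.1719] shift [0.0926 0.0397 0.0285] turn [ 0.2257  0.4011 -0.0397] 26.468421583113116
[-1.4126  0.605   0.3216  2.3025  1.1215  0.1747 -1.773 ]
```

```bash
python3 - <<'E'
from g import *
show(*slot(.08))
E
```

```text
t 1.1 pos [0.306  0.3671 0.1849] F [ 0.0194 -0.644  -0.3846] open 0.0662
target [0.402  0.3011 0.1473] shift [0.0951 0.0689 0.0348] turn [ 0.2257  0.4011 -0.0397] 26.468421583113116
```

Request:
{"op": "servo_tool", "data": {
  "moves": [0.02,0.006,0.008,0.056,0.1,-0.01,0.045,0.02,0.018,0.112,0.2,-0.02,0.07,0.045,0.027,0.17,0.3,-0.03,0.095,0.069,0.035,0.226,0.4,-0.04,0.095,0.069,0.035,0.226,0.4,-0.04,0.095,0.069,0.035,0.226,0.4,-0.04]
}}

```text
t: 1.7
ee_pos: [0.3887, 0.3003, 0.1401]
eef_rot: [-0.423, 0.274, -0.571, 0.648]
contact_force: [-1.2, -0.8, -1.3]
opening: 0.066
```

```bash
python3 - <<'E'
from g import *
show(*slot(.08)); print(sensors.read_state()['q'])
show(*slot(0)); 
E
```

```text
t 1.7 pos [0.3887 0.3003 0.1401] F [-1.182  -0.7956 -1.277 ] open 0.066
target [0.402  0.3011 0.1473] shift [0.0028 0.0005 0.0149] turn [0.0851 0.1625 0.0492] 10.879431311716273
[-0.6895  0.7812 -0.6066  2.3977  1.7775  0.9118 -2.6146]
t 1.7 pos [0.3887 0.3003 0.1401] F [-1.182  -0.7956 -1.277 ] open 0.066
target [0.4477 0.3052 0.0818] shift [-0.0006  0.0801  0.022 ] turn [0.0851 0.1625 0.0492] 10.879431311716273
```

Request:
{"op": "servo_tool", "data": {
  "moves": [0.002,0,0.0,0,-0.15,0,0.002,0,0.0,0,-0.3,0,0.002,0,0.0,0,-0.45,0,0.002,0,0.0,0,-0.6,0,0.002,0,0.0,0,-0.75,0,0.002,0,0.0,0,-0.9,0,0.002,0,0.0,0,-1.05,0,0.002,0,0.0,0,-1.2,0,0.002,0,0,0,-1.35,0,0.002,0,0,0,-1.5,0]
}}

```text
t: 2.7
ee_pos: [0.3875, 0.2996, 0.14]
eef_rot: [0.7, 0.243, 0.125, -0.66]
contact_force: [-0.1, -0.3, 0.2]
opening: 0.0663
```

```bash
python3 - <<'E'
from g import *
show(*slot(.08,sg=-1)); print(sensors.read_state()['q'])
E
```

```text
t 2.7 pos [0.3875 0.2996 0.14  ] F [-0.0972 -0.3189  0.1944] open 0.0663
target [0.402  0.3011 0.1473] shift [ 0.0162  0.001  -0.0014] turn [-0.0274 -1.4672 -0.1057] 84.29755544850697
[-0.8427  0.7402 -0.3504  2.4087  1.8722  0.7398 -1.1965]
```

Request:
{"op": "servo_tool", "data": {
  "moves": [0.002,0,0.0,-0.003,-0.147,-0.01,0.003,0,0.0,-0.006,-0.293,-0.02,0.005,0,0.0,-0.009,-0.44,-0.03,0.006,0,0.0,-0.012,-0.587,-0.04,0.008,0,0.0,-0.015,-0.734,-0.05,0.01,0,0.0,-0.018,-0.88,-0.063,0.012,0,-0.001,-0.02,-1.027,-0.074,0.013,0,-0.001,-0.022,-1.174,-0.085,0.015,0.001,-0.001,-0.025,-1.32,-0.095,0.016,0.001,-0.001,-0.027,-1.467,-0.106]
}}

```text
t: 3.7
ee_pos: [0.4019, 0.3015, 0.1472]
eef_rot: [0.599, 0.655, -0.34, -0.312]
contact_force: [0.7, -0.1, -0.8]
opening: 0.066
```

```bash
python3 - <<'E'
from g import *
import cv2
from station import eyes
show(*slot(.08,sg=-1)); print(sensors.read_state()['q'])
cv2.imwrite("pics/s1.png",cv2.resize(eyes.grab_frame("scene")[20:220,250:500,::-1],None,fx=3,fy=3))
cv2.imwrite("pics/t1.png",cv2.resize(eyes.grab_frame("top")[200:400,80:330,::-1],None,fx=3,fy=3))
E
```

```text
t 3.7 pos [0.4019 0.3015 0.1472] F [ 0.6703 -0.0554 -0.7654] open 0.066
target [0.402  0.3011 0.1473] shift [-0.0004 -0.0001 -0.0002] turn [ 0.0005 -0.0002  0.0006] 0.04350864583245049
[-1.0044  0.7512 -0.0769  2.4774  2.2187  0.7039 -0.0644]
```

View pics/s1.png

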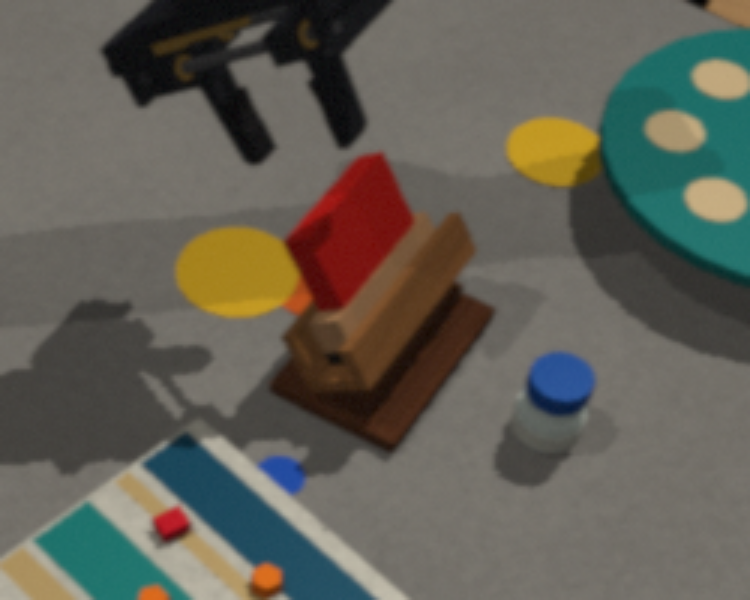

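View pics/t1.png

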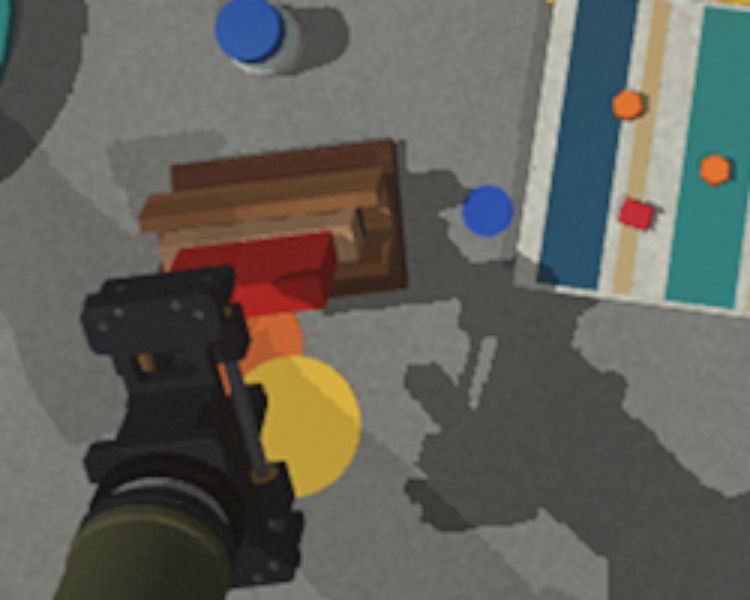

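The gripper is lined up above the red grip. The fingers straddle it at the crop's (245,160)-(350,145) in the scene view.

Request:
{"op": "servo_tool", "data": {
  "moves": [0,0.02,0,0,0,0,0,0.04,0,0,0,0,0,0.06,0,0,0,0,0,0.075,0,0,0,0,0,0.08,0,0,0,0,0,0.08,0,0,0,0]
}}

```text
t: 4.4
ee_pos: [0.4476, 0.305, 0.0814]
eef_rot: [0.6, 0.653, -0.339, -0.314]
contact_force: [-0.5, -0.0, 0.4]
opening: 0.0663
```

```bash
python3 - <<'E'
from g import *
import cv2
from station import eyes
show(*slot(.0,sg=-1)); print(sensors.read_state()['q'])
cv2.imwrite("pics/s2.png",cv2.resize(eyes.grab_frame("scene")[40:200,290:460,::-1],None,fx=4,fy=3.75))
E
```

```text
t 4.4 pos [0.4476 0.305  0.0814] F [-0.4504 -0.0362  0.3864] open 0.0663
target [0.4477 0.3052 0.0818] shift [ 0.0002 -0.0003 -0.0003] turn [-0.     -0.0077 -0.001 ] 0.44377106915203207
[-0.8887  0.9175 -0.1049  2.3982  2.3524  0.7882 -0.1148]
```

View pics/s2.png

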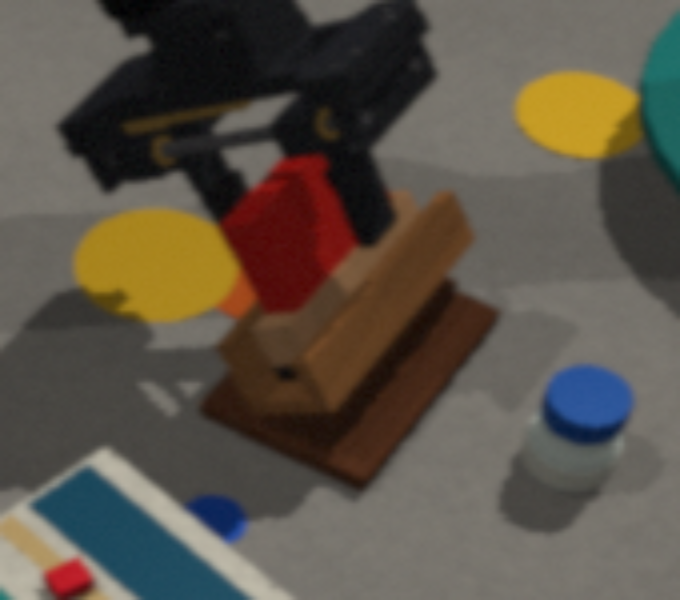

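```bash
python3 - <<'E'
from g import *
s,p,r=cur()
for z in (-.033,-.05,0.033,.05):
    q=proj('scene',p+r.apply([0,0,z]))[0]; print(z,q,(q-[290,40])*[4,3.75])
for y in (-48,48):
    q=proj('scene',T(REST,[-.0025,YO,.0433])+slotR().apply([.011,y/1000,.047]))[0];print(y,(q-[290,40])*[4,3.75])
E
```

```text
-0.033 [382.1654 102.8929] [368.6617 235.8485]
-0.05 [389.0354 102.0969] [396.1416 232.8633]
0.033 [357.1379 105.793 ] [268.5517 246.7239]
0.05 [351.0839 106.4946] [244.3355 249.3547]
-48 [285.8779 295.7337]
48 [382.2184 186.2979]
```

The finger tip is at the crop's (375,240), which matches the predicted projection, so I'm closing the gripper.

Request:
{"op": "servo_tool", "data": {
  "moves": [0,0,0,0,0,0,0,0,0,0,0,0,0,0,0,0,0,0,0,0,0,0,0,0,0,0,0,0,0,0,0,0,0,0,0,0,0,0,0,0,0,0,0,0,0,0,0,0],
  "hand": 10,
  "force": 35
}}

```text
t: 5.25
ee_pos: [0.4478, 0.3053, 0.0821]
eef_rot: [0.6, 0.654, -0.338, -0.313]
contact_force: [-0.5, 0.1, 2.7]
opening: 0.0218
```

```bash
python3 - <<'E'
from g import *
show(*slot(.07,sg=-1))
E
```

```text
t 5.25 pos [0.4478 0.3053 0.0821] F [-0.4761  0.1454  2.6649] open 0.0218
target [0.4077 0.3016 0.1391] shift [-0.0001 -0.0698  0.0001] turn [ 0.0012 -0.0062  0.0001] 0.3628372464587173
```

Request:
{"op": "servo_tool", "data": {
  "moves": [0,-0.01,0,0,0,0,0,-0.025,0,0,0,0,0,-0.045,0,0,0,0,0,-0.065,0,0,0,0,0,-0.075,0,0,0,0,0,-0.08,0,0,0,0]
}}

```text
t: 5.85
ee_pos: [0.4006, 0.3014, 0.1483]
eef_rot: [0.599, 0.654, -0.339, -0.314]
contact_force: [0.5, 0.0, -2.9]
opening: 0.0216
```

```bash
python3 - <<'E'
from g import *
show(*slot(.08,sg=-1)); 
P,Rt=panel(-.085,.04,.08,sg=-1); show(P,Rt)
P,Rt=panel(-.085,.04,.08,sg=1); show(P,Rt); print(sensors.read_state()['q'])
E
```

```text
t 5.85 pos [0.4006 0.3014 0.1483] F [ 0.5241  0.0096 -2.9058] open 0.0216
target [0.402  0.3011 0.1473] shift [-0.0004  0.0016 -0.0006] turn [-0.0001 -0.0054  0.0012] 0.3159403210324751
t 5.85 pos [0.4006 0.3014 0.1483] F [ 0.5241  0.0096 -2.9058] open 0.0216
target [0.4322 0.0711 0.172 ] shift [-0.232  -0.0134 -0.0239] turn [0.6071 0.2389 0.0796] 37.65628803667628
t 5.85 pos [0.4006 0.3014 0.1483] F [ 0.5241  0.0096 -2.9058] open 0.0216
target [0.4322 0.0711 0.172 ] shift [-0.232  -0.0134 -0.0239] turn [ 0.1145 -2.77   -0.8724] 166.52691280249925
[-1.0059  0.7479 -0.0783  2.4794  2.2156  0.703  -0.0685]
```

```bash
python3 - <<'E'
from g import *
s,p,r=cur(); print(r.inv().apply([.04,-.1,.06]))
E
```

```text
[-0.1028 -0.0315 -0.0603]
```

Request:
{"op": "servo_tool", "data": {
  "moves": [-0.01,-0.003,-0.006,0,0.14,0,-0.02,-0.006,-0.012,0,0.28,0,-0.03,-0.009,-0.018,0,0.42,0,-0.04,-0.012,-0.024,0,0.56,0,-0.05,-0.015,-0.03,0,0.7,0,-0.06,-0.018,-0.036,0,0.84,0,-0.07,-0.021,-0.042,0,0.98,0,-0.08,-0.024,-0.048,0,1.12,0,-0.09,-0.028,-0.054,0,1.26,0,-0.1,-0.031,-0.06,0,1.4,0]
}}

```text
t: 6.85
ee_pos: [0.4413, 0.2031, 0.2068]
eef_rot: [0.677, 0.295, 0.129, -0.662]
contact_force: [-0.0, -0.1, -1.5]
opening: 0.0217
```

```bash
python3 - <<'E'
from g import *
P,Rt=panel(-.085,.04,.10,sg=1); show(P,Rt); print(sensors.read_state()['q'])
E
```

```text
t 6.85 pos [0.4413 0.2031 0.2068] F [-0.0434 -0.0513 -1.5003] open 0.0217
target [0.4322 0.0711 0.192 ] shift [-0.0458  0.0003 -0.1249] turn [-0.531   1.9097  0.4853] 116.92599275842936
[-0.5249  0.5877 -0.4037  2.5362  2.1421  0.7471 -1.1215]
```

```bash
python3 - <<'E'
from g import *
P,Rt=panel(.02,.04,.14,sg=1); show(P,Rt)
E
```

```text
t 6.85 pos [0.4413 0.2031 0.2068] F [-0.0434 -0.0513 -1.5003] open 0.0217
target [0.5358 0.0541 0.232 ] shift [ 0.055   0.0259 -0.1675] turn [-0.531   1.9097  0.4853] 116.92599275842936
```

Request:
{"op": "servo_tool", "data": {
  "moves": [0.004,0.002,-0.012,-0.037,0.134,0.034,0.008,0.004,-0.024,-0.075,0.27,0.068,0.012,0.006,-0.036,-0.112,0.4,0.102,0.016,0.008,-0.048,-0.15,0.54,0.136,0.02,0.01,-0.06,-0.187,0.67,0.17,0.024,0.011,-0.072,-0.224,0.806,0.205,0.028,0.013,-0.084,-0.262,0.94,0.24,0.032,0.015,-0.096,-0.3,1.075,0.273,0.036,0.017,-0.108,-0.336,1.21,0.307,0.04,0.019,-0.12,-0.374,1.344,0.341]
}}

```text
t: 7.85
ee_pos: [0.5099, 0.0972, 0.2249]
eef_rot: [0.591, -0.313, 0.461, -0.583]
contact_force: [0.5, 1.0, -2.5]
opening: 0.022
```

```bash
python3 - <<'E'
from g import *
P,Rt=panel(.02,.04,.14,sg=1); show(P,Rt); print(sensors.read_state()['q'])
E
```

```text
t 7.85 pos [0.5099 0.0972 0.2249] F [ 0.5496  0.9611 -2.523 ] open 0.022
target [0.5358 0.0541 0.232 ] shift [0.0502 0.0027 0.0072] turn [-0.1555  0.5653  0.1453] 34.60968991038274
[-0.1978  0.5402 -0.2946  2.0254  0.6345  0.5867 -0.5727]
```

```bash
python3 - <<'E'
from g import *
P,Rt=panel(-.085,.04,.08,sg=1); show(P,Rt)
E
```

```text
t 7.85 pos [0.5099 0.0972 0.2249] F [ 0.5496  0.9611 -2.523 ] open 0.022
target [0.4322 0.0711 0.172 ] shift [-0.0153  0.0419 -0.0867] turn [-0.1555  0.5653  0.1453] 34.60968991038274
```

Request:
{"op": "servo_tool", "data": {
  "moves": [-0.003,0.008,-0.017,-0.031,0.113,0.029,-0.006,0.016,-0.034,-0.062,0.226,0.058,-0.009,0.024,-0.051,-0.093,0.34,0.087,-0.012,0.032,-0.07,-0.124,0.452,0.116,-0.015,0.042,-0.087,-0.156,0.565,0.145,-0.015,0.042,-0.087,-0.156,0.565,0.145,-0.015,0.042,-0.087,-0.156,0.565,0.145]
}}

```text
t: 8.55
ee_pos: [0.4332, 0.0708, 0.172]
eef_rot: [0.46, -0.536, 0.538, -0.46]
contact_force: [0.4, 0.3, -1.2]
opening: 0.0216
```

```bash
python3 - <<'E'
from g import *
import cv2
from station import eyes
P,Rt=panel(-.085,.04,.08,sg=1); show(P,Rt); print(sensors.read_state()['q'])
P,Rt=panel(-.085,.04,.01,sg=1); show(P,Rt)
cv2.imwrite("pics/s3.png",cv2.resize(eyes.grab_frame("scene")[100:340,200:460,::-1],None,fx=2.5,fy=2.5))
cv2.imwrite("pics/t3.png",cv2.resize(eyes.grab_frame("top")[130:350,220:440,::-1],None,fx=2.7,fy=2.7))
E
```

```text
t 8.55 pos [0.4332 0.0708 0.172 ] F [ 0.3607  0.2824 -1.2143] open 0.0216
target [0.4322 0.0711 0.172 ] shift [-0.0002 -0.     -0.0011] turn [-0.0032  0.008   0.0018] 0.5072663588070065
[-0.0909  0.5859 -0.2748  2.1752  0.382   0.4233 -0.8272]
t 8.55 pos [0.4332 0.0708 0.172 ] F [ 0.3607  0.2824 -1.2143] open 0.0216
target [0.4322 0.0711 0.102 ] shift [-0.0003  0.07   -0.0013] turn [-0.0032  0.008   0.0018] 0.5072663588070065
```

View pics/s3.png

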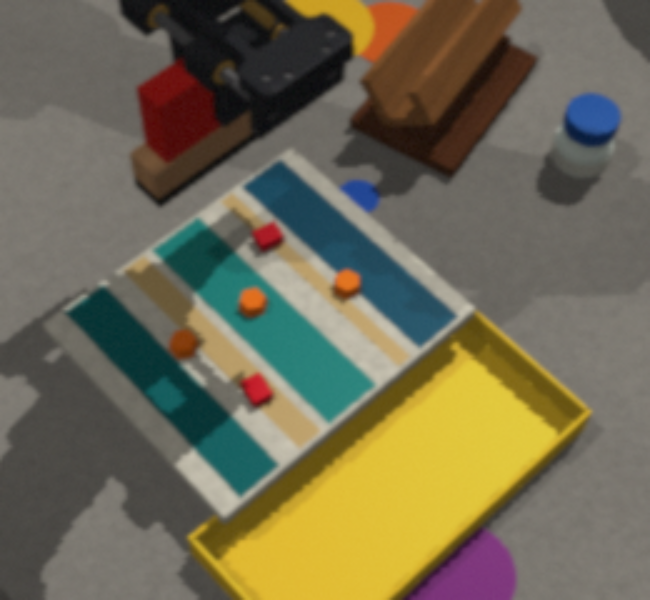

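View pics/t3.png

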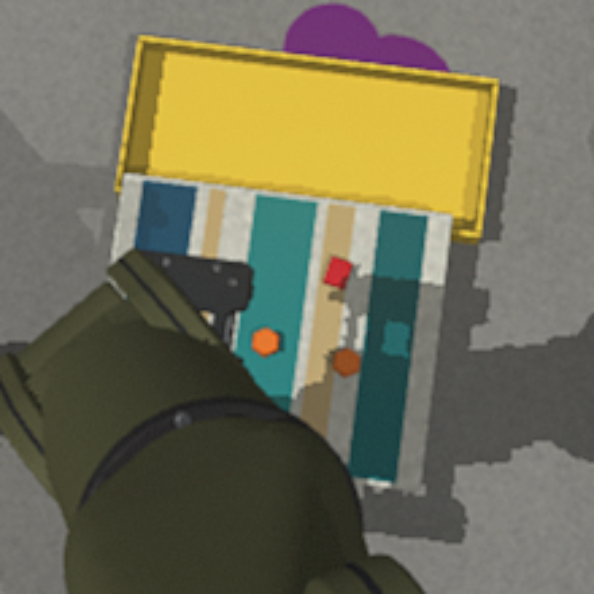

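Request:
{"op": "servo_tool", "data": {
  "moves": [0,0.02,-0.001,-0.003,0.008,0.002,0,0.045,-0.001,-0.003,0.008,0.002,0,0.06,-0.001,-0.003,0.008,0.002,0,0.068,-0.001,-0.003,0.008,0.002,0,0.074,-0.001,-0.003,0.008,0.002,0,0.077,-0.001,-0.003,0.008,0.002,0,0.077,-0.001,-0.003,0.008,0.002]
}}

```text
t: 9.35
ee_pos: [0.4325, 0.0712, 0.0952]
eef_rot: [-0.457, 0.539, -0.539, 0.458]
contact_force: [0.1, 0.0, -1.6]
opening: 0.0219
```

```bash
python3 - <<'E'
from g import *
import cv2
from station import eyes
P,Rt=panel(-.085,.04,.002,sg=1); show(P,Rt)
P,Rt=panel(.10,.04,.002,sg=1); show(P,Rt)
cv2.imwrite("pics/s4.png",cv2.resize(eyes.grab_frame("scene")[130:250,220:380,::-1],None,fx=5,fy=5))
E
```

```text
t 9.35 pos [0.4325 0.0712 0.0952] F [ 0.0911  0.0318 -1.5772] open 0.0219
target [0.4322 0.0711 0.094 ] shift [ 0.0001  0.0012 -0.0003] turn [-0.0006 -0.0015 -0.001 ] 0.10765602809436658
t 9.35 pos [0.4325 0.0712 0.0952] F [ 0.0911  0.0318 -1.5772] open 0.0219
target [0.6148 0.0412 0.094 ] shift [-0.0002  0.0013  0.1847] turn [-0.0006 -0.0015 -0.001 ] 0.10765602809436658
```

View pics/s4.png

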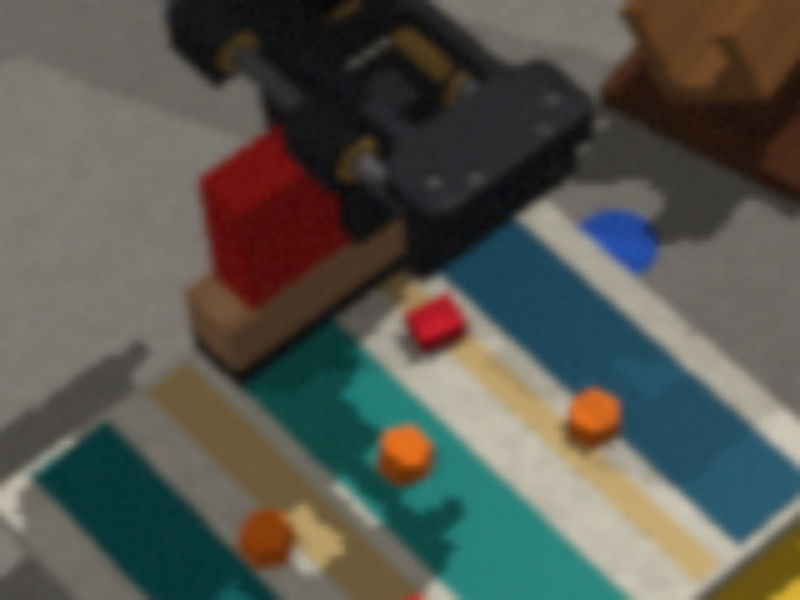

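Request:
{"op": "servo_tool", "data": {
  "moves": [0,0.0005,0.012,0,0,0,0,0.001,0.024,0,0,0,0,0.001,0.036,0,0,0,0,0.001,0.048,0,0,0,0,0.001,0.06,0,0,0,0,0.001,0.072,0,0,0,0,0.001,0.084,0,0,0,0,0.001,0.096,0,0,0,0,0.001,0.108,0,0,0,0,0.001,0.12,0,0,0]
}}

```text
t: 10.4
ee_pos: [0.5509, 0.0509, 0.0946]
eef_rot: [-0.457, 0.54, -0.539, 0.457]
contact_force: [-0.4, 0.5, -2.7]
opening: 0.0218
```

```bash
python3 - <<'E'
from g import *
import cv2
from station import eyes
P,Rt=panel(.1,.04,.002,sg=1); show(P,Rt)
cv2.imwrite("pics/s5.png",cv2.resize(eyes.grab_frame("scene")[150:330,230:450,::-1],None,fx=3.3,fy=3.3))
E
```

```text
t 10.4 pos [0.5509 0.0509 0.0946] F [-0.4426  0.4705 -2.708 ] open 0.0218
target [0.6148 0.0412 0.094 ] shift [-0.0009  0.0006  0.0646] turn [-0.0002 -0.0022 -0.0007] 0.13499678685089875
```

View pics/s5.png

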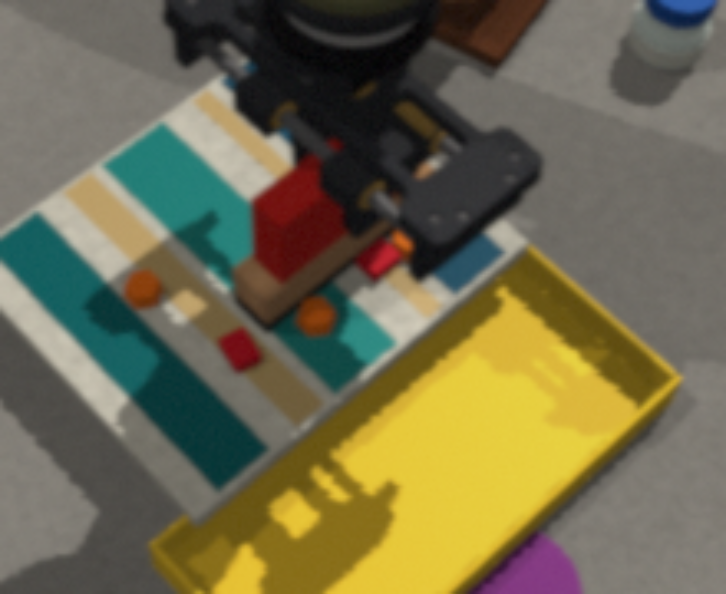

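The first three chips, at the crop's (315,315), (380,257) and (400,245), are ahead of the blade. The other two lie outside its path.

Request:
{"op": "servo_tool", "data": {
  "moves": [0,0.0,0.012,0,0,0,0,0,0.024,0,0,0,0,0,0.036,0,0,0,0,0,0.046,0,0,0,0,0,0.054,0,0,0,0,0,0.06,0,0,0,0,0,0.066,0,0,0,0,0,0.068,0,0,0]
}}

```text
t: 11.25
ee_pos: [0.6181, 0.04, 0.0941]
eef_rot: [-0.457, 0.54, -0.539, 0.457]
contact_force: [-0.5, 0.1, -2.4]
opening: 0.0219
```

```bash
python3 - <<'E'
from g import *
import cv2
from station import eyes
P,Rt=panel(.1,.04,.002,sg=1); show(P,Rt)
cv2.imwrite("pics/s6.png",cv2.resize(eyes.grab_frame("scene")[170:380,240:450,::-1],None,fx=2.8,fy=2.8))
E
```

```text
t 11.25 pos [0.6181 0.04   0.0941] F [-0.4933  0.0581 -2.4436] open 0.0219
target [0.6148 0.0412 0.094 ] shift [-0.0006  0.0001 -0.0035] turn [-0.0004 -0.0021 -0.0008] 0.13068576506918794
```

View pics/s6.png

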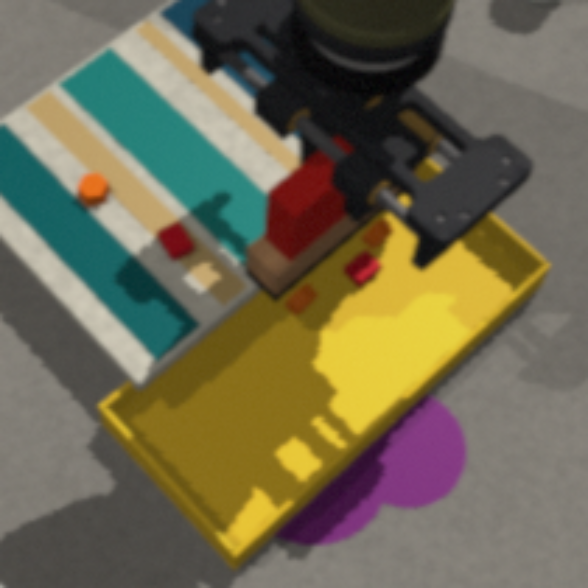

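All three chips are in the tray, at the crop's (300,298), (362,267) and (375,235). Next I lift and shift over for the second stroke.

```bash
python3 - <<'E'
from g import *
P,Rt=panel(-.065,-.05,.045,sg=1); show(P,Rt)
E
```

```text
t 11.3 pos [0.6181 0.04   0.094 ] F [ 0.4154 -0.2655 -2.5228] open 0.0218
target [ 0.4374 -0.0209  0.137 ] shift [ 0.0897 -0.0431 -0.1683] turn [-0.0004 -0.0022 -0.0008] 0.136921373706307
```

Request:
{"op": "servo_tool", "data": {
  "moves": [0,-0.025,0,0,0,0,0.01,-0.045,-0.01,0,0,0,0.035,-0.045,-0.045,0,0,0,0.055,-0.045,-0.08,0,0,0,0.072,-0.045,-0.115,0,0,0,0.085,-0.045,-0.145,0,0,0,0.09,-0.045,-0.168,0,-0.002,0,0.09,-0.045,-0.168,0,-0.002,0,0.09,-0.025,-0.168,0,-0.002,0,0.09,-0.01,-0.168,0,-0.002,0]
}}

```text
t: 12.3
ee_pos: [0.4385, -0.0207, 0.1039]
eef_rot: [0.457, -0.539, 0.539, -0.459]
contact_force: [-0.1, -1.0, -2.3]
opening: 0.0219
```

```bash
python3 - <<'E'
from g import *
import cv2
from station import eyes
P,Rt=panel(-.065,-.05,.002,sg=1); show(P,Rt)
cv2.imwrite("pics/s7.png",cv2.resize(eyes.grab_frame("scene")[150:360,210:430,::-1],None,fx=2.8,fy=2.8))
E
```

```text
t 12.3 pos [ 0.4385 -0.0207  0.1039] F [-0.0771 -0.9517 -2.2727] open 0.0219
target [ 0.4374 -0.0209  0.094 ] shift [ 0.0004  0.0099 -0.0011] turn [-0.0025  0.0005 -0.0019] 0.1817787658037869
```

View pics/s7.png

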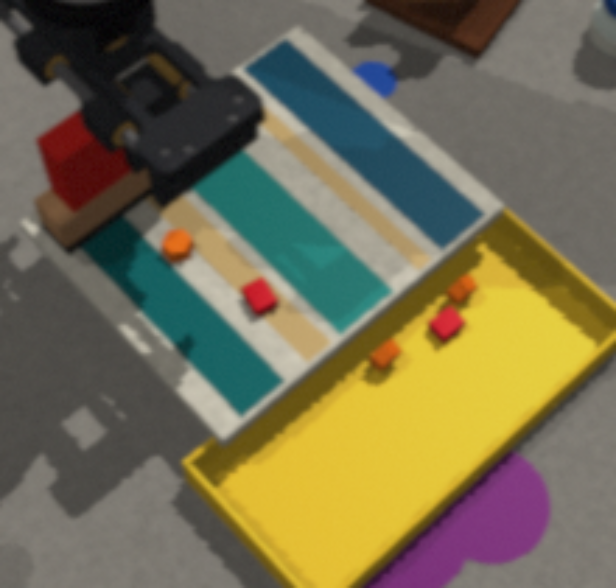

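Both remaining chips, at (177,243) and (260,295), are ahead of the blade. I lower and sweep.

Request:
{"op": "servo_tool", "data": {
  "moves": [0,0.005,0,-0.002,0,-0.002,0,0.0095,0,-0.002,0,-0.002,0,0.0095,0.01,-0.002,0,-0.002,0,0.0095,0.022,-0.002,0,-0.002,0,0.0095,0.034,-0.002,0,-0.002,0,0.0095,0.046,-0.002,0,-0.002,0,0.0095,0.058,-0.002,0,-0.002,0,0.0095,0.07,-0.002,0,-0.002,0,0.0095,0.082,-0.002,0,-0.002,0,0.0095,0.094,-0.002,0,-0.002]
}}

```text
t: 13.35
ee_pos: [0.5313, -0.0368, 0.0951]
eef_rot: [-0.458, 0.539, -0.539, 0.457]
contact_force: [0.4, 0.3, -2.8]
opening: 0.0216
```

```bash
python3 - <<'E'
from g import *
import cv2
from station import eyes
P,Rt=panel(.104,-.05,.002,sg=1); show(P,Rt)
cv2.imwrite("pics/s8.png",cv2.resize(eyes.grab_frame("scene")[150:360,210:430,::-1],None,fx=2.8,fy=2.8))
E
```

```text
t 13.35 pos [ 0.5313 -0.0368  0.0951] F [ 0.3841  0.2579 -2.845 ] open 0.0216
target [ 0.6041 -0.0483  0.094 ] shift [-0.0006  0.001   0.0737] turn [ 0.0009 -0.0008  0.0008] 0.08470019371616876
```

View pics/s8.png

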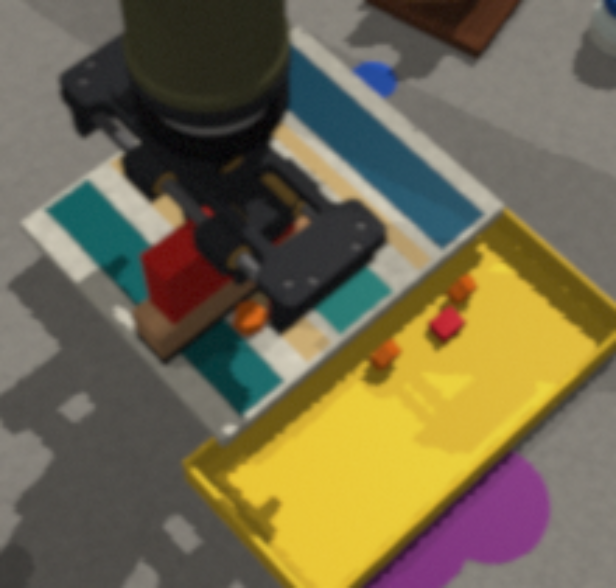

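Request:
{"op": "servo_tool", "data": {
  "moves": [0,0.0,0.012,0,0,0,0,0,0.024,0,0,0,0,0,0.036,0,0,0,0,0,0.046,0,0,0,0,0,0.054,0,0,0,0,0,0.062,0,0,0,0,0,0.07,0,0,0,0,0,0.075,0,0,0,0,0,0.075,0,0,0]
}}

```text
t: 14.3
ee_pos: [0.6046, -0.0486, 0.0943]
eef_rot: [-0.458, 0.539, -0.539, 0.457]
contact_force: [-0.2, -1.5, -2.9]
opening: 0.0219
```

```bash
python3 - <<'E'
from g import *
import cv2
from station import eyes
P,Rt=panel(.104,-.05,.002,sg=1); show(P,Rt)
cv2.imwrite("pics/s9.png",cv2.resize(eyes.grab_frame("scene")[150:380,210:450,::-1],None,fx=2.6,fy=2.6))
E
```

```text
t 14.3 pos [ 0.6046 -0.0486  0.0943] F [-0.1572 -1.4565 -2.9254] open 0.0219
target [ 0.6041 -0.0483  0.094 ] shift [-0.0002  0.0003 -0.0006] turn [ 0.0013 -0.0003  0.001 ] 0.09510430585483327
```

View pics/s9.png

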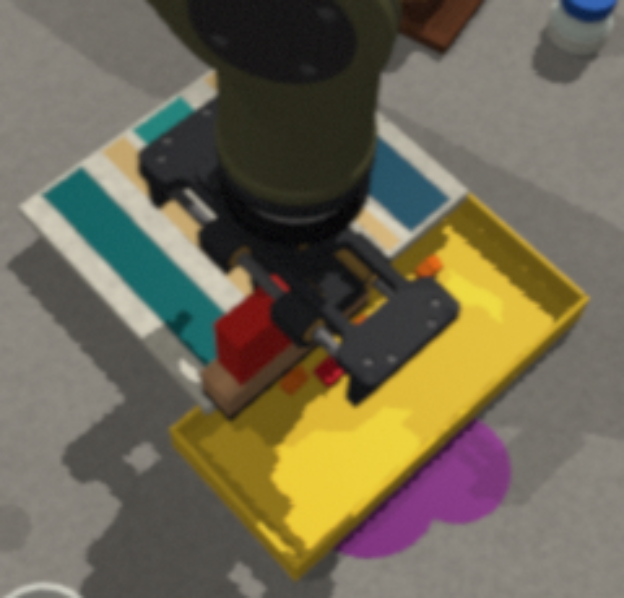

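Both chips have dropped at the blade, at the crop's (292,378) and (328,370). I lift and go back the way I came, checking the tray on the way.

```bash
python3 - <<'E'
from g import *
show(np.array([.51,.097,.225]),R.from_quat([0.591,-0.313,0.461,-0.583]))
E
```

```text
t 14.35 pos [ 0.6039 -0.0485  0.0942] F [-0.7057  0.063  -2.8097] open 0.022
target [0.51  0.097 0.225] shift [-0.1282 -0.1307 -0.1165] turn [ 0.1571 -0.5655 -0.1458] 34.648578624915444
```

Request:
{"op": "servo_tool", "data": {
  "moves": [0,-0.03,0,0,0,0,0,-0.06,-0.005,0,0,0,-0.01,-0.09,-0.02,0,0,0,-0.03,-0.12,-0.04,0,0,0,-0.055,-0.131,-0.055,0.03,-0.1,-0.025,-0.08,-0.131,-0.07,0.06,-0.21,-0.055,-0.1,-0.131,-0.09,0.09,-0.32,-0.085,-0.12,-0.131,-0.105,0.125,-0.45,-0.115,-0.128,-0.131,-0.117,0.157,-0.565,-0.146,-0.128,-0.131,-0.117,0.157,-0.565,-0.146]
}}

```text
t: 15.35
ee_pos: [0.5062, 0.0998, 0.2253]
eef_rot: [0.593, -0.311, 0.458, -0.585]
contact_force: [-0.7, -0.5, -2.0]
opening: 0.0219
```

```bash
python3 - <<'E'
from g import *
import cv2
from station import eyes
show(np.array([.4413,.2031,.2068]),R.from_quat([0.677,0.295,0.129,-0.662])); print(sensors.read_state()['q'])
cv2.imwrite("pics/s10.png",cv2.resize(eyes.grab_frame("scene")[150:380,210:450,::-1],None,fx=2.6,fy=2.6))
E
```

```text
t 15.35 pos [0.5062 0.0998 0.2253] F [-0.6796 -0.4547 -2.0393] open 0.0219
target [0.4413 0.2031 0.2068] shift [-0.1219 -0.0054 -0.0187] turn [ 0.3752 -1.3346 -0.344 ] 81.84182258820505
[-0.147   0.5459 -0.3847  2.0277  0.6951  0.6216 -0.6344]
```

View pics/s10.png

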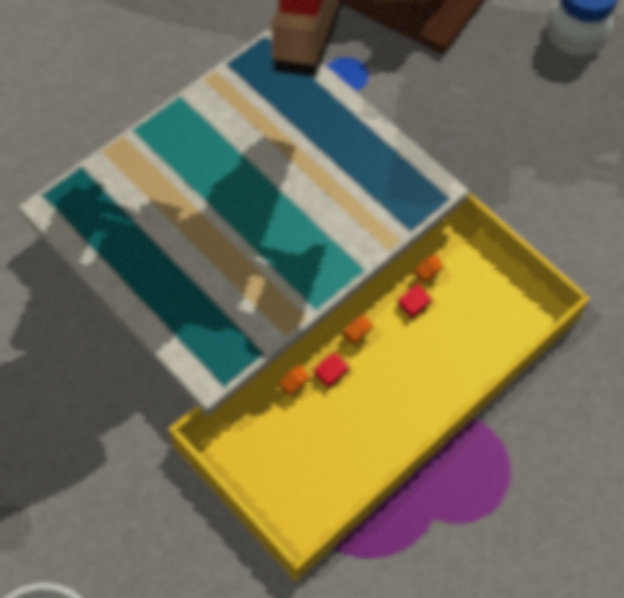

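All five chips are in the tray, at the crop's (293,380), (330,369), (357,328), (415,299) and (428,266), and the panel is clear.

Request:
{"op": "servo_tool", "data": {
  "moves": [-0.012,-0.0005,-0.002,0.037,-0.133,-0.034,-0.024,-0.001,-0.004,0.075,-0.267,-0.069,-0.036,-0.0015,-0.006,0.112,-0.4,-0.103,-0.049,-0.002,-0.008,0.15,-0.534,-0.138,-0.061,-0.003,-0.009,0.188,-0.667,-0.172,-0.073,-0.003,-0.011,0.225,-0.8,-0.206,-0.085,-0.004,-0.013,0.263,-0.934,-0.241,-0.098,-0.004,-0.015,0.3,-1.068,-0.275,-0.11,-0.005,-0.017,0.338,-1.2,-0.31,-0.122,-0.005,-0.019,0.375,-1.335,-0.344]
}}

```text
t: 16.4
ee_pos: [0.4464, 0.2005, 0.2065]
eef_rot: [0.678, 0.294, 0.133, -0.661]
contact_force: [0.4, -1.2, -2.9]
opening: 0.0221
```

```bash
python3 - <<'E'
from g import *
print(sensors.read_state()['q'])
show(*slot(.1,sg=-1));show(*slot(.08,sg=-1))
E
```

```text
[-0.5304  0.5888 -0.3757  2.5309  2.1617  0.7374 -1.1333]
t 16.4 pos [0.4464 0.2005 0.2065] F [ 0.4438 -1.1995 -2.8669] open 0.0221
target [0.3906 0.3001 0.1637] shift [-0.0463  0.0074  0.1125] turn [ 0.0064 -1.4187 -0.0021] 81.2882140974984
t 16.4 pos [0.4464 0.2005 0.2065] F [ 0.4438 -1.1995 -2.8669] open 0.0221
target [0.402  0.3011 0.1473] shift [-0.0464  0.0274  0.1126] turn [ 0.0064 -1.4187 -0.0021] 81.2882140974984
```

Request:
{"op": "servo_tool", "data": {
  "moves": [-0.005,0.0,0.011,0,-0.142,0,-0.01,0,0.022,0.001,-0.284,0,-0.015,0,0.034,0.002,-0.426,0,-0.02,0,0.045,0.003,-0.567,0,-0.024,0,0.056,0.003,-0.71,-0.001,-0.028,0,0.067,0.004,-0.85,-0.001,-0.033,0.002,0.079,0.005,-0.993,-0.002,-0.037,0.008,0.09,0.006,-1.135,-0.002,-0.042,0.016,0.102,0.006,-1.277,-0.002,-0.046,0.027,0.1125,0.006,-1.419,-0.002]
}}

```text
t: 17.4
ee_pos: [0.4024, 0.3018, 0.1476]
eef_rot: [0.599, 0.654, -0.341, -0.311]
contact_force: [0.3, 0.5, -2.2]
opening: 0.022
```

```bash
python3 - <<'E'
from g import *
import cv2
from station import eyes
print(sensors.read_state()['q'])
show(*slot(.08,sg=-1))
# recorded seat
sp=np.array([.4478,.3053,.0821]); sr=slot(0,sg=-1)[1]
show(sp,R.from_quat([0.6,0.654,-0.338,-0.313]))
cv2.imwrite("pics/s11.png",cv2.resize(eyes.grab_frame("scene")[40:200,290:460,::-1],None,fx=4,fy=3.75))
E
```

```text
[-1.0045  0.7492 -0.0756  2.4735  2.2118  0.6984 -0.0543]
t 17.4 pos [0.4024 0.3018 0.1476] F [ 0.2756  0.5266 -2.2144] open 0.022
target [0.402  0.3011 0.1473] shift [-0.0007 -0.      0.0005] turn [-0.0006  0.0013 -0.0013] 0.10874622686845109
t 17.4 pos [0.4024 0.3018 0.1476] F [ 0.2756  0.5266 -2.2144] open 0.022
target [0.4478 0.3053 0.0821] shift [-0.0005  0.0797  0.0003] turn [-0.003   0.0073 -0.0017] 0.46381784089940487
```

View pics/s11.png

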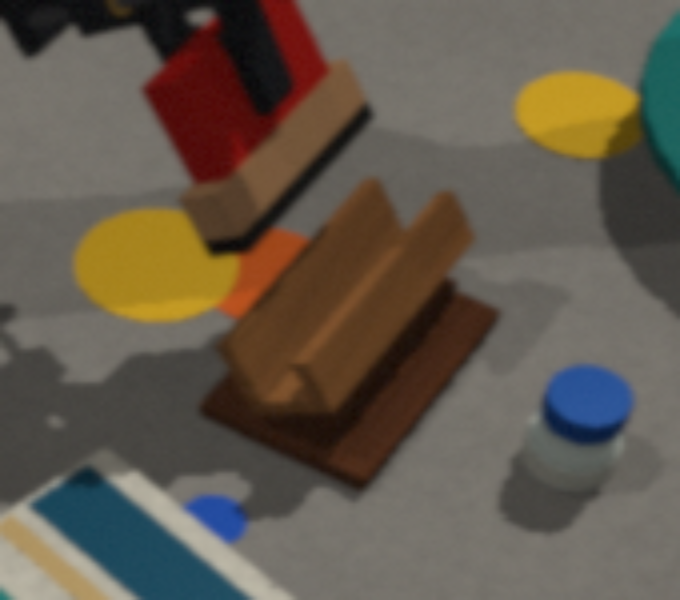

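Request:
{"op": "servo_tool", "data": {
  "moves": [0,0.012,-0.001,-0.002,0.004,-0.001,0,0.025,-0.001,-0.003,0.007,-0.002,0,0.037,-0.001,-0.003,0.007,-0.002,0,0.047,-0.001,-0.003,0.007,-0.002,0,0.057,-0.001,-0.003,0.007,-0.002,0,0.067,-0.001,-0.003,0.007,-0.002,0,0.074,-0.001,-0.003,0.007,-0.002,0,0.074,-0.001,-0.003,0.007,-0.002]
}}

```text
t: 18.25
ee_pos: [0.4445, 0.3049, 0.0871]
eef_rot: [0.6, 0.654, -0.338, -0.314]
contact_force: [1.3, 0.6, -1.8]
opening: 0.0215
```

```bash
python3 - <<'E'
from g import *
show(np.array([.4478,.3053,.0821]),R.from_quat([0.6,0.654,-0.338,-0.313]))
E
```

```text
t 18.25 pos [0.4445 0.3049 0.0871] F [ 1.3453  0.5762 -1.823 ] open 0.0215
target [0.4478 0.3053 0.0821] shift [0.0001 0.006  0.0001] turn [-0.0014 -0.0019  0.0002] 0.13514124811469852
```

Request:
{"op": "servo_tool", "data": {
  "moves": [0,0.003,0,0,0,0,0,0.005,0,0,0,0,0,0.006,0,0,0,0,0,0.006,0,0,0,0]
}}

```text
t: 18.65
ee_pos: [0.4473, 0.3055, 0.0829]
eef_rot: [0.6, 0.654, -0.338, -0.314]
contact_force: [1.5, -0.6, -3.1]
opening: 0.0214
```

Request:
{"op": "servo_tool", "data": {
  "moves": [0,0.0005,0,0,0,0,0,0.001,0,0,0,0,0,0.001,0,0,0,0]
}}

```text
t: 18.95
ee_pos: [0.4478, 0.3056, 0.0822]
eef_rot: [0.6, 0.654, -0.338, -0.314]
contact_force: [0.6, 0.1, 0.8]
opening: 0.0215
```

The force is now at the seated level (+0.8 N, from about -2.9 N while carrying), so I'm releasing.

Request:
{"op": "servo_tool", "data": {
  "moves": [0,0,0,0,0,0,0,0,0,0,0,0,0,0,0,0,0,0,0,0,0,0,0,0,0,0,0,0,0,0,0,0,0,0,0,0,0,0,0,0,0,0],
  "hand": 75
}}

```text
t: 19.65
ee_pos: [0.4477, 0.3054, 0.0819]
eef_rot: [0.6, 0.654, -0.338, -0.314]
contact_force: [-0.4, -0.2, -1.0]
opening: 0.0661
```

Request:
{"op": "servo_tool", "data": {
  "moves": [0,-0.015,0,0,0,0,0,-0.035,0,0,0,0,0,-0.055,0,0,0,0,0,-0.075,0,0,0,0,0,-0.08,0,0,0,0]
}}

```text
t: 20.15
ee_pos: [0.4006, 0.3013, 0.1492]
eef_rot: [0.599, 0.655, -0.338, -0.314]
contact_force: [0.6, 0.1, 0.5]
opening: 0.0659
```

```bash
python3 - <<'E'
from g import *
s,p,r=cur(); print(s['t'],p,s['q'],s['contact_force'],r.inv().apply([0,-.0,.12]),r.inv().apply([.0,-.12,.1]))
E
```

```text
20.15 [0.4006 0.3013 0.1492] [-1.0028  0.7458 -0.0827  2.4811  2.2156  0.7061 -0.0685] [0.5517 0.051  0.5286] [ 0.0008 -0.0982 -0.0689] [-0.1189 -0.0884 -0.0495]
```

Request:
{"op": "servo_tool", "data": {
  "moves": [0,-0.016,-0.012,0,0,0,0,-0.032,-0.024,0,0,0,0,-0.05,-0.035,0,0,0,0,-0.05,-0.035,0,0,0]
}}

```text
t: 20.55
ee_pos: [0.4025, 0.3013, 0.2107]
eef_rot: [0.6, 0.655, -0.336, -0.314]
contact_force: [-0.3, 0.3, 0.1]
opening: 0.0658
```

```bash
python3 - <<'E'
from g import *
import cv2
from station import eyes
s,p,r=cur(); print(s['t'],p,s['contact_force'],s['qd'])
f=eyes.grab_frame("scene")[:,:,::-1]; cv2.imwrite("pics/s12.png",f)
cv2.imwrite("pics/s12r.png",cv2.resize(f[60:180,320:430],None,fx=5,fy=5,interpolation=cv2.INTER_CUBIC))
cv2.imwrite("pics/s12t.png",cv2.resize(f[215:345,300:440],None,fx=4.5,fy=4.5,interpolation=cv2.INTER_CUBIC))
cv2.imwrite("pics/t12.png",eyes.grab_frame("top")[:,:,::-1])
E
```

```text
20.55 [0.4025 0.3013 0.2107] [-0.3131  0.2538  0.145 ] [ 0.0217  0.059  -0.0456  0.0093  0.0537  0.0369 -0.0701]
```

View pics/s12r.png

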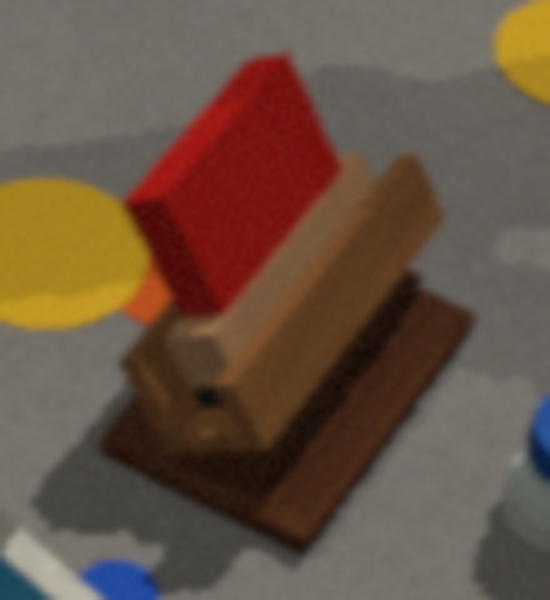

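View pics/s12t.png

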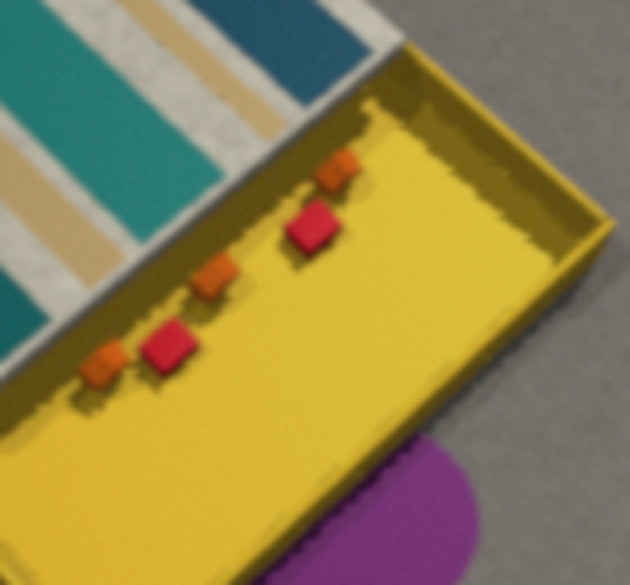

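View pics/t12.png

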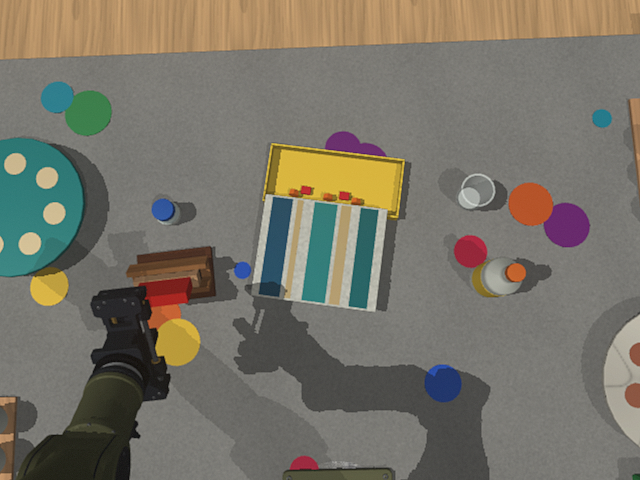

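View pics/s12.png

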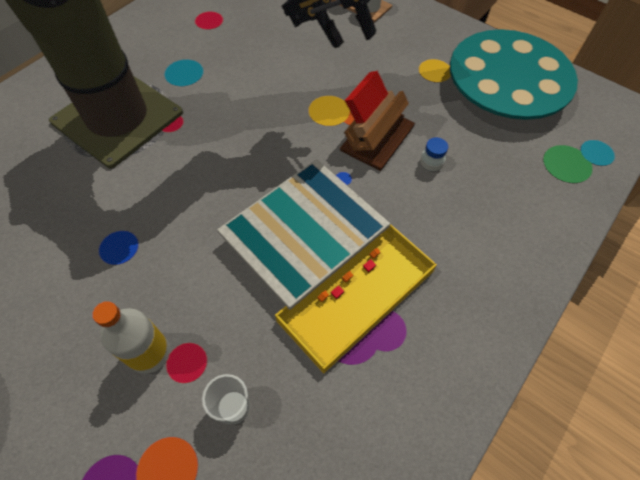

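The scraper's outline in the rest matches the first picture (grip corners at the crop's (130,203), (290,55) and (338,165)). All five chips are inside the tray, and the bottle, jar and cup haven't moved. I'm handing in the job.

```bash
python3 - <<'E'
from station import sensors, workorder
s=sensors.read_state(); print(s['t'],s['contact_force'],abs(s['qd']).max())
print(workorder.finish_job())
E
```

```text
20.65 [ 0.0356606   0.42066718 -0.65934769] 0.029001819927088647
the job is handed in; nothing more can be done
None
```

I wiped all five chips off the panel into the yellow tray, put the scraper back in its rest and released it. I handed the job in at 20.65 s of the 59 s limit; `finish_job` gave no verdict.

- **Wiping:** I took the scraper out along the slot and made two strokes with the rubber held about 2–3 mm above the panel. The force readings showed nothing beyond the scraper's weight, and no picture showed the gripper or arm touching a chip or the panel.
- **Chips:** In the last pictures all five lie inside the tray along its near side. The three amber ones look tilted or on edge, but stayed put in the last two tray pictures about 5 s apart.
- **Scraper:** It went back to the recorded grasp pose within about 0.2 mm. Light floor contact showed as the force changing from about −2.9 N to +0.8 N. In the last scene picture it looks the same as at the start, and the gripper is about 13 cm clear.
- **Bystanders:** The bottle, jar and cup are at the same pixels as in the first picture.
- **What didn't go to plan:**
    - The first grasp orientation ran into the last joint's limit, so I turned the gripper half a turn before grasping.
    - My first camera fit assumed lens distortion; the straight table edge ruled that out and I refitted.
    - The refit still left up to 4.6 px error at the panel corners in the scene view, though the drawn outline matched well enough to work from.

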